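# Lift the ball seat out of a pump valve chest

### The job

The cover is off this pump valve and its ball seat has to come out for inspection. Undo the two locking bolts, turning each anticlockwise as far as it goes, then turn the dished ball seat a quarter turn where it sits, so that its two lugs stand in the openings of the ring, and lift it straight up until it is at least 5 cm clear of the ring. Keep the seat level the whole time with the loose ball in the middle of its dish, leave everything else on the bench where it is, and finish while still holding the seat up, level and steady, in the gripper with the lugs still in line with the openings.

Things in the scene. Friction and masses are not known exactly. Their poses are not given: they have to be found in the camera images.
- valve_body: Grey cast pump valve chest bolted to the bench, upright. Origin: centre of its underside, on the bench. Its x axis runs through the two pipe flanges (ends at x = +-99 mm, 66 mm diameter, top 67 mm high), its y axis through the two locking bolts (axes at y = +-90 mm). Base plate 130 x 215 x 12 mm. Overall height without bolts and ball seat 66 mm.
- ring_centre (a point): Middle of the top of the steel bayonet ring, 66 mm above the bench; axes as valve_body. Ring 104 mm inside, 124 outside, floor 16 mm below this point. Two ledges 6 mm thick reach in to 40 mm from the axis, each 52 degrees either side of +x and -x. Between them two openings 76 degrees wide, centred on +y and -y, barred by the bolts' tongues: only there can the lugs of the ball seat come up.
- bolt_left_grip (a point): Grip point of the locking bolt at y = +90 mm of the valve body, on its vertical axis, 93 mm above the bench. Upright bar head 44 mm long (this frame's x), 12 mm thick (y), 78 to 107 mm above the bench. Under it a flat tongue, 14 mm wide, 67 to 72 mm above the bench, points along this frame's +x to 54 mm from the axis, and turns with the bar. The bolt does not rise.
- bolt_right_grip (a point): The same for the locking bolt at y = -90 mm of the valve body.
- bolt_left (a joint): Angle of the left locking bolt, rad. 0: tongue straight across the opening of the ring, towards its middle (locked). Grows as it is turned anticlockwise seen from above, to the end stop at 1.45 (undone, opening free). Starts between 0 and 0.35. Friction about 0.06 N m; it stays where it is left.
- bolt_right (a joint): The same for the right locking bolt.
- seat_plate: Ball seat, loose aluminium part, about 0.42 kg. Origin: centre of its underside, 50 mm above the bench when seated; z up. Bottom disc of 72 mm diameter with two lugs along its x axis to x = +-48 mm, 26 mm wide, 6 mm thick, with 4 mm free all round and 4 mm above. Its x axis starts within 0.15 rad of that of valve_body (lugs under the ledges). It can be turned either way.
- dish_middle (a point): On the ball seat's axis, 44 mm above its underside, axes as seat_plate: centre of the ball at rest mid-dish. The hub round it, 64 mm diameter, has two upright flats 31 mm long and 56 mm apart, normals +x and -x (over the lugs), to take from above with a finger on each; it ends 5 mm above this point, 34 mm above the ring. Dish 50 mm inside, lip 11 mm, floor a cone sloping 10 degrees to the middle.
- ball_center (a point): Centre of the loose steel ball, 20 mm diameter, about 33 g, at rest in the middle of the dish at the start. Its top stands about 5 mm above the lip.
- cover: Bystander: round grey valve cover, 120 mm diameter, 44 mm high, lying on the bench. Origin: centre of its underside.
- wrench: Bystander: steel open wrench, 190 mm long, lying flat along its x axis. Origin: under its middle.
- grease_can: Bystander: upright plain steel can, 64 mm diameter, 85 mm high. Origin: centre of its underside.
Mind the look-alikes: they are no part of the job. Leave any blue look-alike of the seat_plate alone.

How it is judged:
By the outcome, as a careful person would: the job done as asked, in the order asked, and still so for the second after the job is handed in, while the arm keeps its last pose, push and grip.
It also fails if it takes over 67 s, if anything falls off the work surface, if the arm or the gripper's body presses on something with over 40 N, if the wrist force passes 120 N, or if a joint passes its speed limit or range.

### The arm

A 6-joint arm with a two-finger parallel gripper is mounted at the origin on the work surface. World frame = base frame: x ahead of the robot, y to its left, z up, the work surface at z = 0. Lengths are in m, angles in rad, forces in N, time in s.
With the tool pointing down it reaches from about 0.3 to 0.775 m from the base axis. Payload 14.6 kg.
Tool frame: the origin (TCP) lies at the very end of the fingers, on their centre line; the grasp point (between the pads) lies 19 mm behind it; y points along the fingers, z is the direction in which the jaws open and shut, and the axes are right-handed (so a half turn about y gives the same grasp; the last joint's range is limited). The gripper opens to 94 mm and grips with 3 to 60 N. Pads are 16 mm wide; open, the fingers measure 119 mm over their backs; the gripper's body (75 mm by 177 mm) begins 78 mm behind the grasp point.
Start: joints at [1.251, 0.3, 1.521, -0, 1.321, -0.067], TCP at [0.138, 0.533, 0.205] pointing down, gripper open.
Joint ranges: [-3.03, 3.03], [-0.79, 2.21], [0.23, 2.52], [-1.04, 4.18], [0, 3.07], [-2.55, 2.55]. Speed limits (rad/s): [2.22, 2.22, 2.57, 3.14, 3.14, 3.14].

### API

Orientations are given as [roll, pitch, yaw] about the fixed x, y, z axes, in that order (R = Rz(yaw) Ry(pitch) Rx(roll)).
In Python, from station import get_obs, camera, hand_in, masks_of gives the robot as it stands.
- The arm moves only by the shell command python3 -m jog 'ROWS' [FORCE]. ROWS is text: rows parted by semicolons, each of 7 numbers parted by spaces: the shift along the world's x, y, z in mm, then the turn, a rotation vector about the world's x, y, z in degrees, then the closure, from 0 (fully open) to 1 (shut). A call has 1 to 10 rows; each row is the pose to reach, as a shift and turn from the pose measured when the call began; what a row does not reach only later rows make up. A row lasts 1/12 s, in which the tool goes at most 41.7 mm and 7.16 degrees, less where a joint would pass 70% of its speed; a pose out of reach is approached as far as the arm can. A call with a gripper value outside its range is refused whole. The fingers move at their own pace and stop on an object; FORCE is the grip in N (left out, the last holds). Time passes only in rows, so rows that repeat a pose let the fingers close. It gives the time, the measured TCP pose, the force and the opening at its end, in the units of the state.
- get_obs(): the state, without advancing time (a new reading comes with each control period).
- camera(name): name is "side" or "top"; returns a dict with "img" (480x640x3 uint8, red, green, blue), "range_z" (480x640 float32, m along the optical axis (not along the pixel's ray), 0 where there is no reading), "fx", "fy", "cx", "cy" (pixels), "k1" (the pictures are not rectified: a ray, as slopes to the right and down, at radius r is drawn at 1 + k1 r^2 times it, then the intrinsics apply), "rvec" (rotation vector, rad) and "tvec" (3), from world to camera coordinates, as OpenCV has them. Camera axes: x right, y down, z forward; pixel columns grow to the right and rows downward; lengths in m; the calibration is good to about 2 mm. A picture is of the moment at which its call begins.
- hand_in(): hands the job in, once; it reports no verdict.
Trained networks look in the newest picture that a camera, given by its name, has taken for a name from the list of things; names that differ only in an ending like _2 or _b are one class to them, and where a whole thing is asked for, a point or a joint stands for the part that bears it (a point fixed in the world has none). Each returns a list of dicts, best first, with "conf" (0 to 1); they miss things now and then, are a little off and sometimes report something else, mostly with a low value. They report only what shows in the picture. A call takes as long as a camera call. They do not tell look-alikes from the thing itself.
- masks_of(thing, camera): "mask" (480x640 bool, what is visible of it) and "extent" ([left, top, right, bottom] in pixels, round what is visible of it).
The state is a dict: "time_s": time; "qpos": joint angles; "joint_vel": joint speeds; "tau": joint torques, N m; "ee_pos": TCP position; "eef_rot": TCP orientation; "force": force on the tool from outside, world axes, zero at the start; "moment": the same for the moment, N m; "grip_width": finger opening in m.
Only numpy, scipy, OpenCV 4.12 (cv2) and the standard library are available. Lean on these libraries where they do the work, as an engineer would, in place of code of your own. Each camera call takes 0.05 s, during which the arm holds its last target.

## Working session

There is one attempt and no reset: what is moved stays moved. The work goes in short steps, Python scripts to look and compute and a shell command to move; the robot and the scene stay as the last step left them, time stands still between calls to the robot, and variables do not carry over. Pictures are saved under pics/ and viewed, and the job is handed in when it is done.

```bash
ls; mkdir -p pics
python3 - <<'E'
from station import *
import cv2
print(get_obs())
for n in("top","side"):
    c=camera(n); cv2.imwrite(f"pics/{n}0.png",c["img"][:,:,::-1])
    print(n,{k:c[k] for k in("fx","fy","cx","cy","k1","rvec","tvec")})
    for t in("valve_body","seat_plate","ball_center","bolt_left","bolt_right","cover","wrench","grease_can"):
        for m in masks_of(t,n): print(n,t,round(m["conf"],2),m["extent"],m["mask"].sum())
E
```

```text
pics
{'time_s': 0.0, 'qpos': array([ 1.25141551e+00,  3.00468045e-01,  1.52161684e+00,  3.02329400e-05,
        1.32067269e+00, -6.66242944e-02]), 'joint_vel': array([-0.00126902, -0.00143079, -0.0001136 , -0.00045789,  0.00017952,
       -0.00076859]), 'tau': array([-7.88272810e-04, -5.31800008e+01, -3.52737951e+01,  7.08070910e-02,
        2.44584319e-02, -7.28276336e-05]), 'ee_pos': array([0.13746366, 0.53226547, 0.20487287]), 'eef_rot': array([-1.57195671e+00,  1.06772851e-04, -2.52764089e-01]), 'force': array([ 0.77796644, -0.90198083, -0.47728207]), 'moment': array([0.03311982, 0.01636746, 0.04424782]), 'grip_width': 0.09407613069886751}
top {'fx': 568.9333712941058, 'fy': 568.9333712941058, 'cx': 315.7726090615793, 'cy': 239.8831132659622, 'k1': -0.16143844641167993, 'rvec': array([ 2.1865047 , -2.18094642,  0.10585261]), 'tvec': array([0.02389646, 0.58936702, 1.20209379])}
top valve_body 0.58 [231.0, 195.1, 340.3, 293.8] 5635
top seat_plate 0.93 [241.9, 330.4, 287.7, 359.4] 975
top seat_plate 0.89 [362.4, 237.0, 402.8, 270.1] 940
top seat_plate 0.71 [271.1, 137.1, 305.1, 178.
[... 664 characters left out ...]

side valve_body 0.8 [243.2, 208.9, 368.6, 341.4] 7518
side seat_plate 0.83 [173.6, 241.2, 231.3, 289.8] 1705
side seat_plate 0.76 [411.8, 288.3, 465.7, 346.3] 2355
side seat_plate 0.59 [317.3, 200.6, 350.3, 242.8] 1082
side seat_plate 0.58 [283.6, 233.1, 331.0, 278.9] 1317
side seat_plate 0.53 [288.6, 207.2, 300.2, 234.4] 294
side ball_center 0.54 [243.6, 206.0, 369.3, 341.9] 7896
side ball_center 0.49 [301.3, 238.4, 313.0, 249.4] 117
side bolt_left 0.81 [304.9, 261.6, 328.3, 298.1] 547
side bolt_right 0.7 [287.2, 208.8, 301.3, 236.1] 295
side cover 0.82 [227.6, 200.7, 282.8, 235.6] 1472
side wrench 0.7 [302.8, 376.8, 447.6, 415.1] 2224
side grease_can 0.56 [174.2, 327.5, 236.0, 407.7] 3801
```

View pics/top0.png

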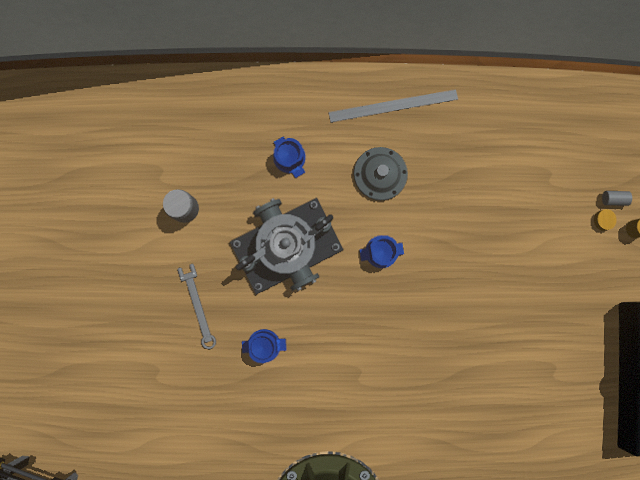

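View pics/side0.png

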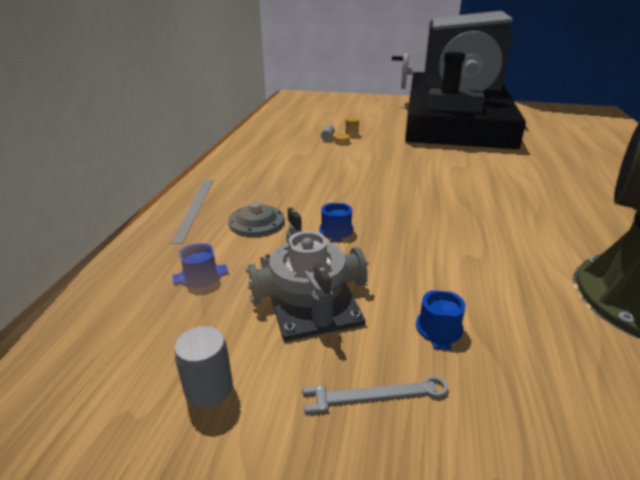

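The top view shows the grey valve at about (286,243) with the grey seat in it. The three blue look-alikes are at (289,156), (382,250) and (264,346). The grey one in the ring is the part meant. Next I'll measure it and confirm in enlarged crops.

```bash
cat > h.py <<'E'
import numpy as np, cv2
from station import *
def RT(c): return cv2.Rodrigues(np.array(c["rvec"]))[0], np.array(c["tvec"])
def proj(c,P):
    R,t=RT(c); p=np.atleast_2d(P)@R.T+t; x=p[:,:2]/p[:,2:]
    r2=(x**2).sum(1,keepdims=True); x=x*(1+c["k1"]*r2)
    return x*[c["fx"],c["fy"]]+[c["cx"],c["cy"]]
def slopes(c,uv):
    d=(np.atleast_2d(uv)-[c["cx"],c["cy"]])/[c["fx"],c["fy"]]; x=d.copy()
    for _ in range(20): x=d/(1+c["k1"]*(x**2).sum(1,keepdims=True))
    return x
def cloud(c):
    v,u=np.mgrid[:480,:640]; s=slopes(c,np.c_[u.ravel(),v.ravel()].astype(float)); z=c["range_z"].ravel()
    R,t=RT(c); P=(np.c_[s*z[:,None],z]-t)@R; P[z==0]=np.nan
    return P.reshape(480,640,3)
def on_z(c,uv,zw):
    s=slopes(c,uv); R,t=RT(c); d=np.c_[s,np.ones(len(s))]@R; o=-R.T@t
    k=(zw-o[2])/d[:,2]; return o+d*k[:,None]
def crop(c,x0,y0,x1,y1,f,name,segs=()):
    im=cv2.resize(c["img"][y0:y1,x0:x1,::-1],None,fx=f,fy=f,interpolation=cv2.INTER_CUBIC)
    for P,col in segs:
        p=(proj(c,P)-[x0,y0]+.5)*f
        cv2.polylines(im,[np.round(p).astype(np.int32)],False,col,1,cv2.LINE_AA)
    cv2.imwrite(name,im)
E
python3 - <<'E'
from h import *
c=camera("top"); P=cloud(c)
np.savez("top.npz",**c); 
crop(c,215,185,355,305,5.5,"pics/topcrop.png")
d=camera("side"); np.savez("side.npz",**d)
crop(d,230,190,390,350,3.7,"pics/sidecrop.png")
from scipy.optimize import least_squares
for n,cc in(("top",c),("side",d)):
    Q=cloud(cc); w=Q.reshape(-1,3); print(n,"table z",np.nanmedian(Q[300:,:,2][np.abs(Q[300:,:,2])<.02]))
    x0,y0,x1,y1=(225,190,350,300) if n=="top" else (240,200,375,345)
    S=Q[y0:y1,x0:x1].reshape(-1,3); r=S[np.abs(S[:,2]-.066)<.003]
    print(len(r),np.nanmedian(r,0),r.min(0),r.max(0))
    print(np.histogram(S[:,2],bins=np.arange(-.004,.12,.004)))
E
```

```text
top table z 0.0004754701976603514
1234 [0.57883374 0.09029246 0.06614813] [ 0.48773593 -0.00389213  0.063008  ] [0.6697746  0.18370468 0.06899877]
(array([2611, 3538,  678,  969, 1212,  235,   54,   27,    8,   14,   28,
         38,  134,  359,  378,  300,  323,  941,  389,  146,   36,   39,
        207,  169,   40,  164,  219,  142,   56,    2]), array([-0.004,  0.   ,  0.004,  0.008,  0.012,  0.016,  0.02 ,  0.024,
        0.028,  0.032,  0.036,  0.04 ,  0.044,  0.048,  0.052,  0.056,
        0.06 ,  0.064,  0.068,  0.072,  0.076,  0.08 ,  0.084,  0.088,
        0.092,  0.096,  0.1  ,  0.104,  0.108,  0.112,  0.116]))
side table z 0.0011133424467350017
1482 [0.57757416 0.11169837 0.06677456] [0.48774177 0.00078613 0.06300232] [0.66632248 0.18916834 0.06892975]
(array([ 730, 7196,  424,  547, 2232,  394,  403,  389,  501,  317,  393,
        299,  420,  522,  373,  550,  322, 1276,  223,  202,  116,  136,
        182,  250,  240,  276,  343,  179,   61,    0]), array([-0.004,  0.   ,  0.004,  0.008,  0.012,  0.016,  0.02 ,  0.024,
        0.028,  0.032,  0.036,  0.04 ,  0.044,  0.048,  0.052,  0.056,
        0.06 ,  0.064,  0.068,  0.072,  0.076,  0.08 ,  0.084,  0.088,
        0.092,  0.096,  0.1  ,  0.104,  0.108,  0.112,  0.116]))
```

View pics/topcrop.png

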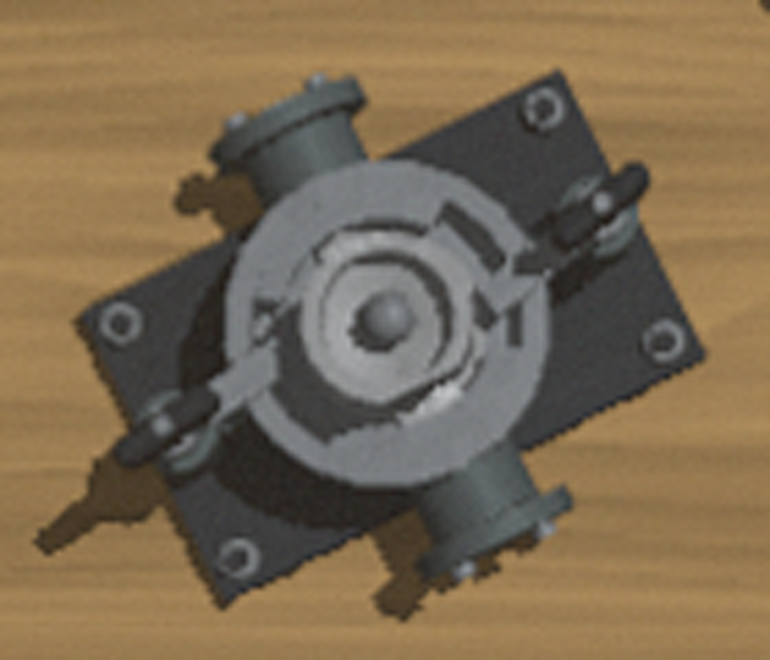

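View pics/sidecrop.png

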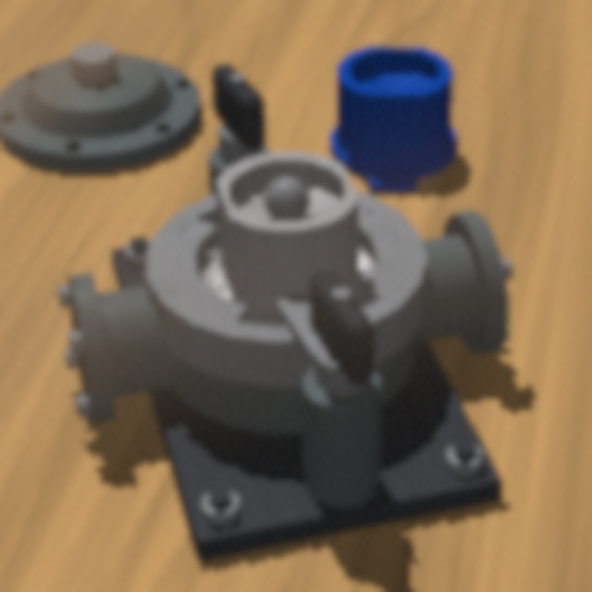

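Run:
```python
from h import *
c=dict(np.load("top.npz"));d=dict(np.load("side.npz"))
px=lambda L:np.array(L,float)/5.5-.5+[215,185]
K=on_z(c,px([(560,70),(706,355),(222,607),(78,318)]),.012)[:,:2]
print(K, "c",K.mean(0)); e=K[0]-K[3]; f=K[1]-K[2]; g=K[3]-K[2]; h=K[0]-K[1]
for v in(e,f,g,h): print(np.linalg.norm(v),np.degrees(np.arctan2(v[1],v[0])))
R=on_z(c,px([(226,324),(551,324),(388,160),(388,488)]),.066); print(R, R.mean(0))
for B in(px([(645,178),(530,258)]),px([(122,455),(225,390)])):
    b=on_z(c,B,.105); v=b[1]-b[0]; print(b[:,:2].mean(0),np.linalg.norm(v),np.degrees(np.arctan2(v[1],v[0])))
# depth-based
for n,cc in(("top",c),("side",d)):
    S=cloud(cc); S=S.reshape(-1,3); m=np.hypot(S[:,0]-.578,S[:,1]-.1)<.13; S=S[m]
    for nm,lo,hi in(("bar",.08,.115),):
        q=S[(S[:,2]>lo)&(S[:,2]<hi)]; rr=np.hypot(q[:,0]-.578,q[:,1]-.093)
        q=q[rr>.06]
        for s in(q[q[:,1]>.09],q[q[:,1]<.09]):
            mu=s[:,:2].mean(0); w,V=np.linalg.eigh(np.cov(s[:,:2].T)); print(n,nm,len(s),mu,np.sqrt(w),np.degrees(np.arctan2(V[1,1],V[0,1])))
    q=S[(np.abs(S[:,2]-.066)<.0025)]
    from scipy.optimize import least_squares
    hub=S[(S[:,2]>.09)&(np.hypot(S[:,0]-.578,S[:,1]-.093)<.05)]; print(n,"hub",len(hub),hub.min(0),hub.max(0),(hub.min(0)+hub.max(0))/2)
    bt=hub[hub[:,2]>.1015]; print("z max",np.sort(hub[:,2])[-5:])
```

```text
[[ 0.68438739  0.02423603]
 [ 0.5705488  -0.03381982]
 [ 0.47047656  0.15694051]
 [ 0.584484    0.21534845]] c [0.57747419 0.09067629]
0.21564934924537463 -62.401827821333065
0.21541578261274158 -62.31864614586393
0.12809833197257067 27.12682827342055
0.12778774516846855 27.020852932110092
[[0.57804574 0.15130485 0.066     ]
 [0.57842679 0.02814415 0.066     ]
 [0.64082666 0.09030448 0.066     ]
 [0.51618719 0.0894939  0.066     ]] [0.5783716  0.08981185 0.066     ]
[0.61447654 0.0151787 ] 0.0516392828482689 125.14066664377405
[0.53879116 0.16651247] 0.044524832298328126 -57.46601970027411
top bar 142 [0.53746589 0.1689803 ] [0.0038179  0.01153048] 127.08997192274435
top bar 149 [0.6192826  0.01056532] [0.00416666 0.01168236] 129.11489553845564
top hub 419 [0.54791847 0.05816537 0.09000065] [0.60899382 0.12072106 0.10823914] [0.57845615 0.08944321 0.09911989]
z max [0.10495504 0.10513838 0.10528677 0.10669419 0.10823914]
side bar 375 [0.53531537 0.17965111] [0.00312347 0.0124056 ] 129.77094904550327
side bar 249 [0.6169012 0.0200523] [0.00296513 0.01273365] 134.33914869960847
side hub 731 [0.54536641 0.05952989 0.09000484] [0.60898037 0.12445232 0.10627639] [0.57717339 0.09199111 0.09814062]
z max [0.10525484 0.10529628 0.10551876 0.10613606 0.10627639]
```

```bash
cat > ov.py <<'E'
from h import *
def model(cx,cy,yaw,al,ar,sy,sx=None,sz=0.05):
    """yaw deg of valve, al/ar bolt deg, sy seat yaw deg"""
    def tf(L,x,y,a,z):
        a=np.radians(a);L=np.array(L,float)/1000
        return np.c_[x+L[:,0]*np.cos(a)-L[:,1]*np.sin(a),y+L[:,0]*np.sin(a)+L[:,1]*np.cos(a),np.full(len(L),z)]
    box=lambda x0,x1,y0,y1:[(x0,y0),(x1,y0),(x1,y1),(x0,y1),(x0,y0)]
    circ=lambda r,a0=0,a1=360:[(r*np.cos(t),r*np.sin(t)) for t in np.radians(np.linspace(a0,a1,80))]
    o=[(tf(box(-65,65,-107.5,107.5),cx,cy,yaw,.012),(0,255,255)),(tf(circ(62),cx,cy,yaw,.066),(0,255,0))]
    for s in(0,180): o.append((tf(circ(40,s-52,s+52),cx,cy,yaw,.066),(0,255,0)))
    for s,a in((1,al),(-1,ar)):
        q=np.radians(yaw+90); x,y=cx+s*.09*np.cos(q),cy+s*.09*np.sin(q); b=yaw-90*s+a
        o+=[(tf(box(-22,22,-6,6),x,y,b,.107),(0,0,255)),(tf(box(0,54,-7,7),x,y,b,.072),(255,0,255))]
    t=np.degrees(np.arccos(28/32))
    X,Y=sx if sx is not None else (cx,cy)
    hub=circ(32,t,180-t)+circ(32,180+t,360-t)+circ(32,t,t)[:1]
    o.append((tf(hub,X,Y,sy,sz+.049),(255,255,0)))
    o.append((tf(box(-48,48,-13,13),X,Y,sy,sz+.006),(255,128,0)))
    return o
E
python3 - <<'E'
from ov import *
c=dict(np.load("top.npz"));d=dict(np.load("side.npz"))
m=model(.578,.0902,27.35,10,12,27.35)
crop(c,215,185,355,305,5.5,"pics/ovt.png",m); crop(d,230,190,390,350,3.7,"pics/ovs.png",m)
E
```

```text
(no output)
```

View pics/ovt.png

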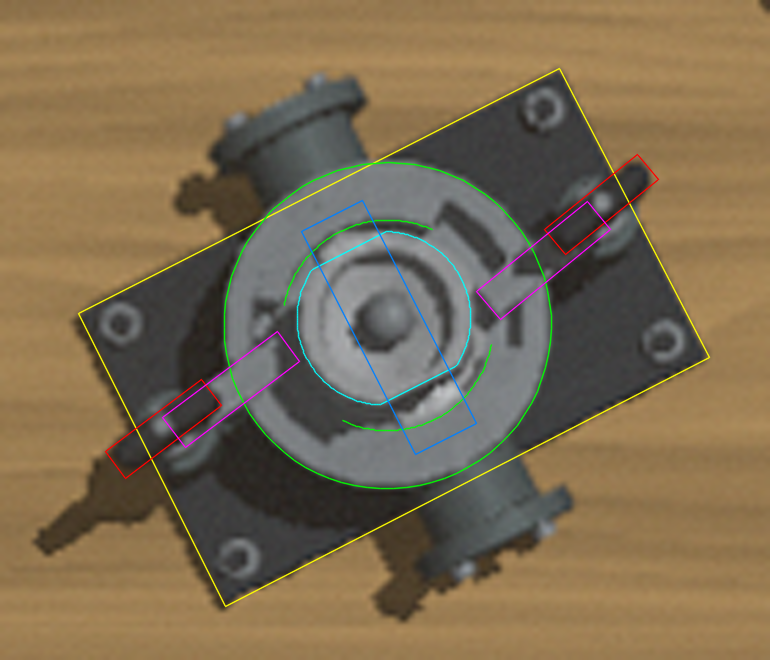

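View pics/ovs.png

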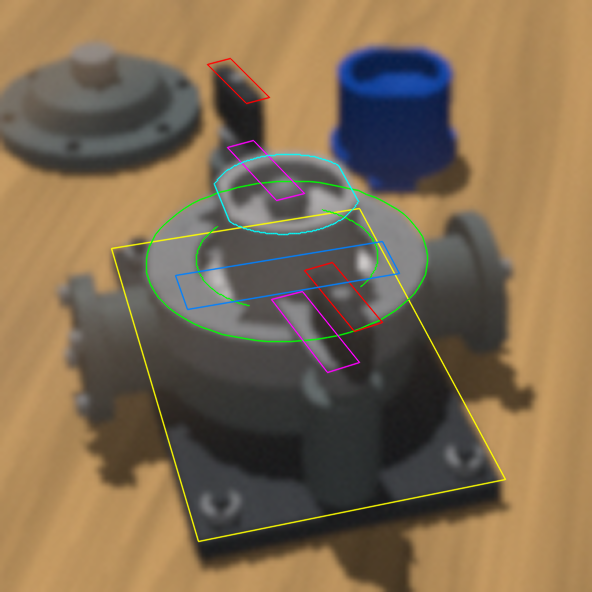

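Run:
```python
from ov import *
c=dict(np.load("top.npz"));d=dict(np.load("side.npz"))
def two(dc,b,f,n,m):
    crop(dc,*b,f,"/tmp/a.png"); crop(dc,*b,f,"/tmp/b.png",m); cv2.imwrite(n,np.hstack([cv2.imread("/tmp/a.png"),cv2.imread("/tmp/b.png")]))
m=model(.578,.0902,27.35,10,12,34)
two(c,(265,220,305,265),10,"pics/hubt.png",m[-2:])
m=model(.578,.0902,27.35,12,14,34)
two(c,(232,240,272,275),10,"pics/bl.png",m[4:6])
two(c,(300,210,340,245),10,"pics/br.png",m[6:8])
cv2.imwrite("pics/bb.png",np.vstack([cv2.imread("pics/bl.png"),cv2.imread("pics/br.png")])[:,:])
```

```text
(no output)
```

View pics/hubt.png

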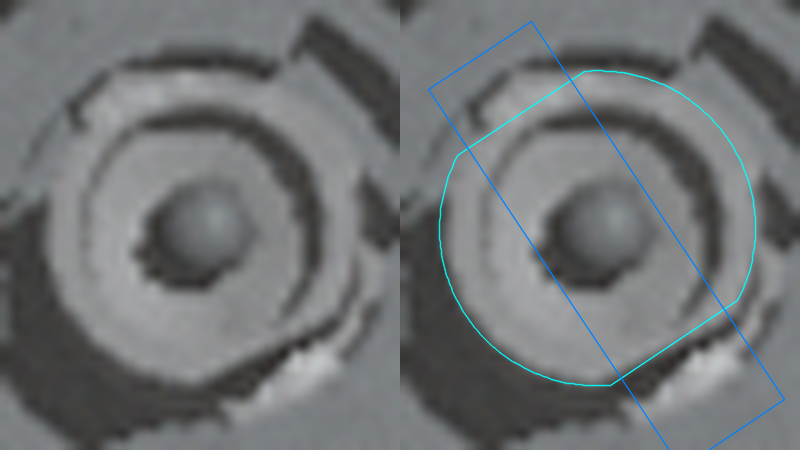

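View pics/bl.png

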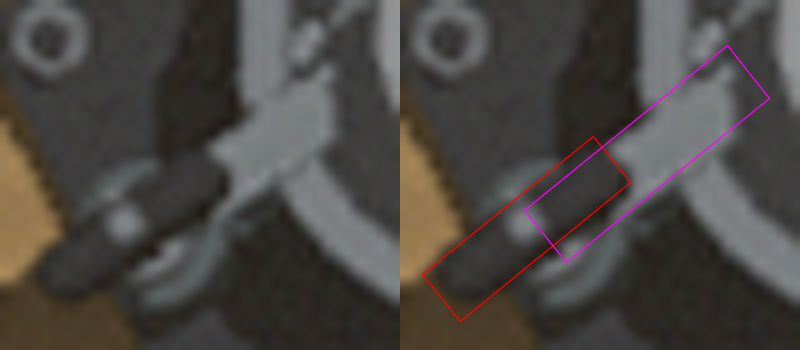

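View pics/br.png

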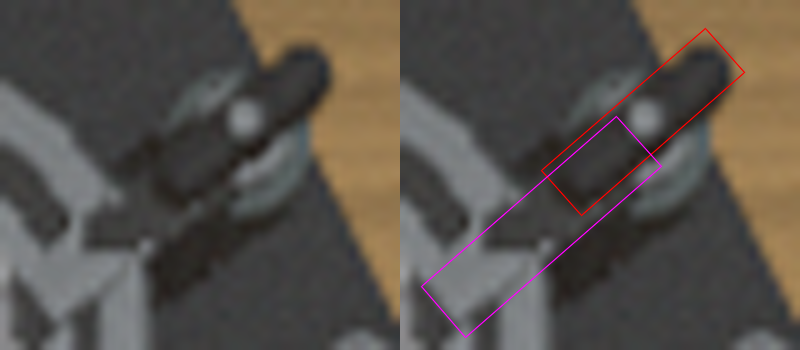

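The grey seat at about (286,243) in the valve is the real one, with flats facing the pipe flanges. Its yaw is about 27°, the same as the valve. The bolts are at (250,257) and (321,229), about 10° and 13° undone. The left bolt comes first.

```bash
python3 -m jog '40 -36 0 0 0 -4 0; 80 -72 0 0 0 -8 0; 120 -108 0 0 0 -12 0.2; 160 -144 0 0 0 -16 0.4; 200 -180 0 0 0 -20 0.6; 240 -216 0 0 0 -24 0.6; 280 -252 0 0 0 -28 0.6; 320 -288 0 0 0 -32 0.6; 350 -320 0 0 0 -36 0.6; 370 -340 0 0 0 -38 0.6' 20
```

```text
time_s: 1.83
ee_pos: [0.4468, 0.2503, 0.2057]
eef_rot: [-1.57, -0.0, -0.92]
force: [0.7, 1.2, 0.9]
grip_width: 0.0441
```

```bash
python3 -m jog '20 -18 0 0 0 0 0.6; 40 -36 0 0 0 0 0.6; 60 -54 0 0 0 0 0.6; 80 -72 -20 0 0 0 0.6; 90 -80 -45 0 0 0 0.6; 90 -80 -70 0 0 0 0.6; 90 -80 -80 0 0 0 0.6; 90 -80 -80 0 0 0 0.6'
python3 - <<'E'
from ov import *
o=get_obs();print(o["ee_pos"],o["eef_rot"])
c=camera("top");crop(c,215,185,355,305,5.5,"pics/t2.png")
d=camera("side");crop(d,230,150,390,310,3.7,"pics/s2.png")
E
```

```text
time_s: 2.5
ee_pos: [0.5357, 0.17, 0.1235]
eef_rot: [-1.574, 0.002, -0.92]
force: [0.1, -0.4, -0.4]
grip_width: 0.0378
[0.53573919 0.17001682 0.12347614] [-1.57417224  0.00163006 -0.92020393]
```

View pics/s2.png

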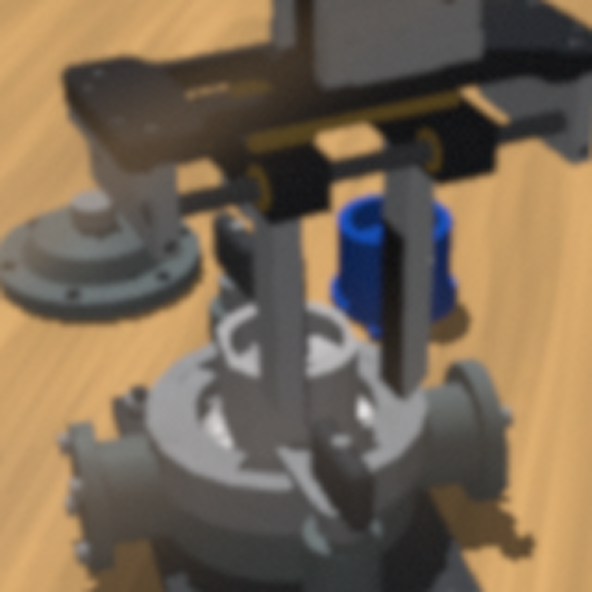

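The side view shows the fingers straddling the bar: tips at about (285,460) and (400,395), pivot at (342,440). Descending and gripping.

```bash
python3 -m jog '1 0 -12 0 0 0 0.6; 1 0 -24 0 0 0 0.6; 1 0 -36 0 0 0 0.6; 1 0 -44 0 0 0 0.6; 1 0 -44 0 0 0 0.75; 1 0 -44 0 0 0 0.85; 1 0 -44 0 0 0 1; 1 0 -44 0 0 0 1; 1 0 -44 0 0 0 1; 1 0 -44 0 0 0 1' 25
```

```text
time_s: 3.43
ee_pos: [0.5384, 0.1708, 0.0833]
eef_rot: [-1.568, -0.001, -0.92]
force: [0.5, 1.0, 2.5]
grip_width: 0.0118
```

```bash
python3 -m jog '0 0 0 0 0 5 1; 0 0 0 0 0 10 1; 0 0 0 0 0 16 1; 0 0 0 0 0 22 1; 0 0 0 0 0 28 1; 0 0 0 0 0 34 1; 0 0 0 0 0 40 1; 0 0 0 0 0 46 1; 0 0 0 0 0 50 1; 0 0 0 0 0 50 1'; python3 -c "
from station import *
o=get_obs();print(o['moment'],o['ee_pos'])"
```

```text
time_s: 4.27
ee_pos: [0.5388, 0.1717, 0.0833]
eef_rot: [-1.567, -0.002, -0.042]
force: [3.6, 7.6, -4.5]
grip_width: 0.0119
[ 1.29855534 -0.62200472  0.09709456] [0.53875754 0.17174086 0.08332589]
```

```bash
python3 -m jog '-0.5 -0.5 0 0 0 5 1; -1 -1 0 0 0 10 1; -1 -1 0 0 0 14 1; -1 -1 0 0 0 18 1; -1 -1 0 0 0 20 1; -1 -1 0 0 0 20 1'; python3 -c "
from station import *
o=get_obs();print(o['moment'],o['ee_pos'])"
python3 -m jog '0 0 0 0 0 2 1; 0 0 0 0 0 3 1;0 0 0 0 0 4 1;0 0 0 0 0 4 1'; python3 -c "
from station import *
o=get_obs();print(o['moment'],o['ee_pos'])"
```

```text
time_s: 4.77
ee_pos: [0.5386, 0.172, 0.0834]
eef_rot: [-1.565, -0.005, 0.31]
force: [8.6, 11.2, -7.8]
grip_width: 0.012
[ 1.91624473 -1.48295049 -0.04111054] [0.53856307 0.17202966 0.08338117]
time_s: 5.1
ee_pos: [0.5386, 0.1722, 0.0833]
eef_rot: [-1.565, -0.006, 0.38]
force: [2.7, 3.1, -4.3]
grip_width: 0.0122
[ 0.55109309 -0.49688366 -0.23863875] [0.53862484 0.17223153 0.08332871]
```

```bash
python3 -m jog '0 0 0 0 0 2 1; 0 0 0 0 0 3 1;0 0 0 0 0 3 1'
python3 - <<'E'
from ov import *
o=get_obs();print(o['moment'],o['eef_rot'])
c=camera("top");d=camera("side")
m=model(.578,.0902,27.35,83,12,27.35)
crop(c,215,185,355,305,5.5,"pics/t3.png",m[4:8])
crop(d,230,190,390,350,3.7,"pics/s3.png",m[4:8])
E
```

```text
time_s: 5.35
ee_pos: [0.5386, 0.1723, 0.0833]
eef_rot: [-1.565, -0.006, 0.432]
force: [2.6, 2.0, -3.2]
grip_width: 0.0125
[ 0.4845738  -0.39127874 -0.58971048] [-1.56471312 -0.00561157  0.43224763]
```

View pics/s3.png

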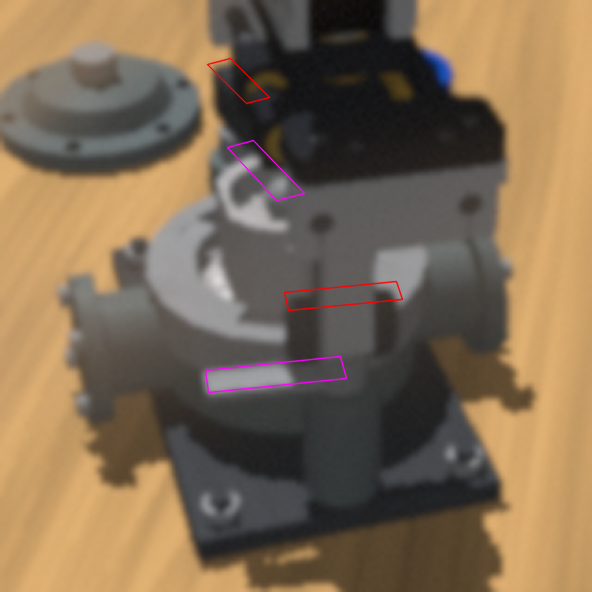

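View pics/t3.png

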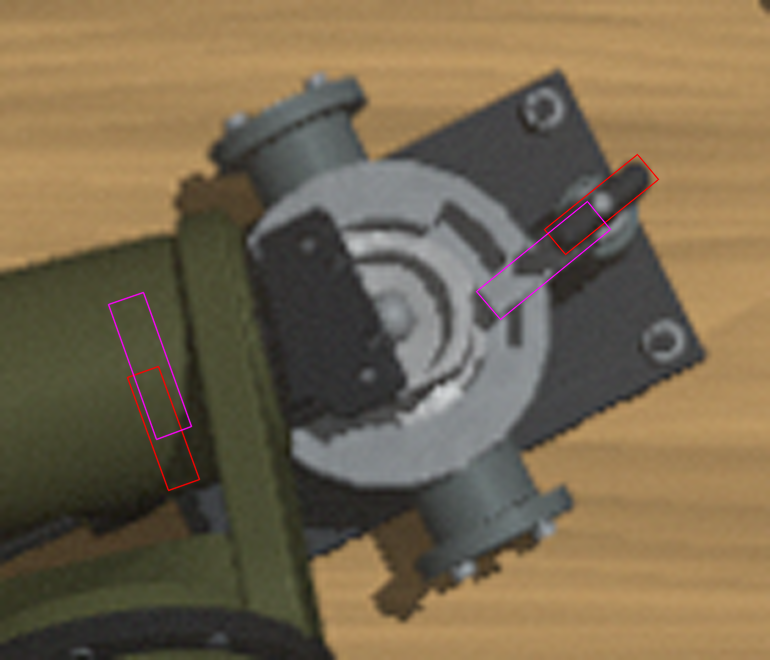

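The bolt is at its stop: the moment rose to -0.59 N m and the side view shows the tongue at (250,378) on the 83° overlay. Releasing and moving to the right bolt.

```bash
python3 -m jog '0 0 0 0 0 0 0.6; 0 0 0 0 0 0 0.6; 0 0 0 0 0 0 0.6; 0 0 20 0 0 0 0.6; 0 0 45 0 0 -5 0.6; 0 0 60 0 0 -12 0.6; 10 -20 60 0 0 -19 0.6; 24 -48 60 0 0 -26 0.6; 40 -80 60 0 0 -33 0.6; 56 -110 60 0 0 -40 0.6'
python3 -m jog '8 -16 0 0 0 -7 0.6;16 -36 0 0 0 -14 0.6;25 -50 0 0 0 -21 0.6; 25 -50 0 0 0 -28 0.6;25 -50 0 0 0 -33 0.6;25 -50 0 0 0 -33 0.6'
```

```text
time_s: 6.28
ee_pos: [0.595, 0.0609, 0.1437]
eef_rot: [-1.565, -0.006, -0.272]
force: [0.2, -0.8, 0.7]
grip_width: 0.0374
time_s: 6.78
ee_pos: [0.62, 0.0105, 0.1437]
eef_rot: [-1.565, -0.006, -0.853]
force: [-0.4, 0.3, -0.1]
grip_width: 0.0375
```

Run:
```python
from ov import *
d=camera("side");c=camera("top")
m=model(.578,.0902,27.35,83,12,27.35)
crop(d,230,150,390,350,3.6,"pics/s4.png",m[4:6]);crop(c,215,185,355,305,5.5,"pics/t4.png",m[4:6])
```

```text
(no output)
```

View pics/s4.png

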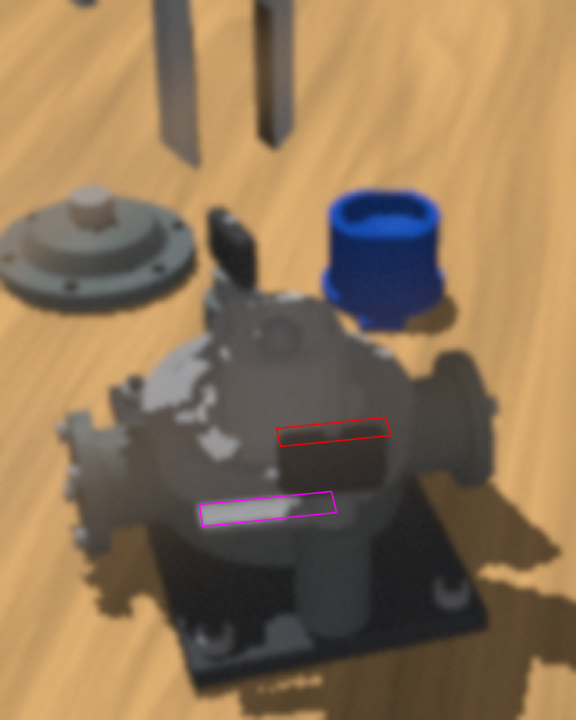

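View pics/t4.png

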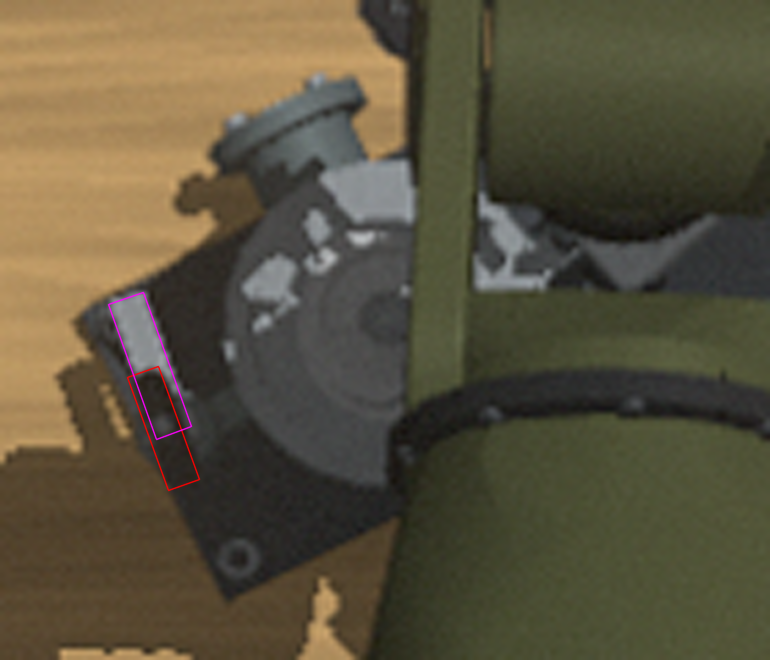

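The left bolt sits exactly on the 83° overlay in both views (tongue at (135,335) in the top crop), and the fingers are above the right bolt. Descending.

```bash
python3 -m jog '0 0 -20 0 0 0 0.6; 0 0 -40 0 0 0 0.6; 0 0 -52 0 0 0 0.6; 0 0 -62 0 0 0 0.6; 0 0 -62 0 0 0 0.75; 0 0 -62 0 0 0 0.85; 0 0 -62 0 0 0 1; 0 0 -62 0 0 0 1; 0 0 -62 0 0 0 1; 0 0 -62 0 0 0 1' 25
```

```text
time_s: 7.72
ee_pos: [0.6206, 0.011, 0.0828]
eef_rot: [-1.564, -0.007, -0.845]
force: [1.7, 1.1, 4.8]
grip_width: 0.0118
```

```bash
python3 -m jog '0 0 0 0 0 5 1; 0 0 0 0 0 10 1; 0 0 0 0 0 16 1; 0 0 0 0 0 22 1; 0 0 0 0 0 28 1; 0 0 0 0 0 34 1; 0 0 0 0 0 40 1; 0 0 0 0 0 46 1; 0 0 0 0 0 50 1; 0 0 0 0 0 50 1'; python3 -c "
from station import *
o=get_obs();print(o['moment'],o['ee_pos'])"
python3 -m jog '0 0 0 0 0 5 1; 0 0 0 0 0 10 1; 0 0 0 0 0 15 1; 0 0 0 0 0 18 1; 0 0 0 0 0 20 1; 0 0 0 0 0 20 1'; python3 -c "
from station import *
o=get_obs();print(o['moment'],o['ee_pos'])"
```

```text
time_s: 8.55
ee_pos: [0.6207, 0.0117, 0.0828]
eef_rot: [-1.563, -0.008, 0.033]
force: [0.4, 5.3, -0.5]
grip_width: 0.0117
[ 0.80220218 -0.30184999  0.05251689] [0.62070363 0.01173911 0.08282762]
time_s: 9.05
ee_pos: [0.6207, 0.0121, 0.0829]
eef_rot: [-1.562, -0.008, 0.384]
force: [-0.1, 2.5, -0.9]
grip_width: 0.0121
[ 0.44115502 -0.13949216 -0.32254699] [0.62066172 0.0120745  0.08286103]
```

```bash
python3 -m jog '0 0 0 0 0 2 1; 0 0 0 0 0 3 1;0 0 0 0 0 3 1'; python3 -c "
from station import *
o=get_obs();print(o['moment'],o['eef_rot'])"
python3 -m jog '0 0 0 0 0 0 0.6; 0 0 0 0 0 0 0.6; 0 0 0 0 0 0 0.6; 0 0 20 0 0 0 0.4; 0 0 45 0 0 -5 0.2; 0 0 65 0 0 -12 0; -5 9 70 0 0 -19 0; -15 29 70 0 0 -26 0; -30 59 70 0 0 -33 0; -43 79 70 0 0 -40 0'
python3 -m jog '0 0 0 0 0 -7 0;0 0 0 0 0 -14 0;0 0 0 0 0 -21 0; 0 0 0 0 0 -28 0;0 0 0 0 0 -35 0;0 0 0 0 0 -42 0;0 0 0 0 0 -47 0;0 0 0 0 0 -47 0'
python3 -c "
from station import *
o=get_obs();print(o['ee_pos'],o['eef_rot'])"
```

```text
time_s: 9.3
ee_pos: [0.6206, 0.0121, 0.0829]
eef_rot: [-1.562, -0.008, 0.435]
force: [0.9, 2.3, -0.9]
grip_width: 0.0123
[ 0.29990586 -0.15428513 -0.54785559] [-1.56186893 -0.00793965  0.43546349]
time_s: 10.13
ee_pos: [0.5769, 0.0925, 0.153]
eef_rot: [-1.562, -0.008, -0.269]
force: [0.4, 0.2, -0.1]
grip_width: 0.0761
time_s: 10.8
ee_pos: [0.5769, 0.0924, 0.1531]
eef_rot: [-1.562, -0.008, -1.094]
force: [-0.7, -0.6, 0.5]
grip_width: 0.094
[0.57686162 0.09240097 0.15308968] [-1.5616949  -0.00825315 -1.09410854]
```

Run:
```python
from ov import *
from scipy.spatial.transform import Rotation as Ro
o=get_obs(); R=Ro.from_euler('xyz',o["eef_rot"]); T=Ro.from_euler('xyz',[-np.pi/2,0,np.radians(27.35-90)])
print("fix deg",np.degrees((T*R.inv()).as_rotvec()))
d=camera("side");c=camera("top")
m=model(.578,.0902,27.35,83,83,27.35)
crop(d,230,150,390,350,3.6,"pics/s5.png",m[4:8]+m[-2:-1]);crop(c,215,185,355,305,5.5,"pics/t5.png",m[4:8])
```

```text
fix deg [0.18065692 0.68036599 0.03564935]
```

View pics/s5.png

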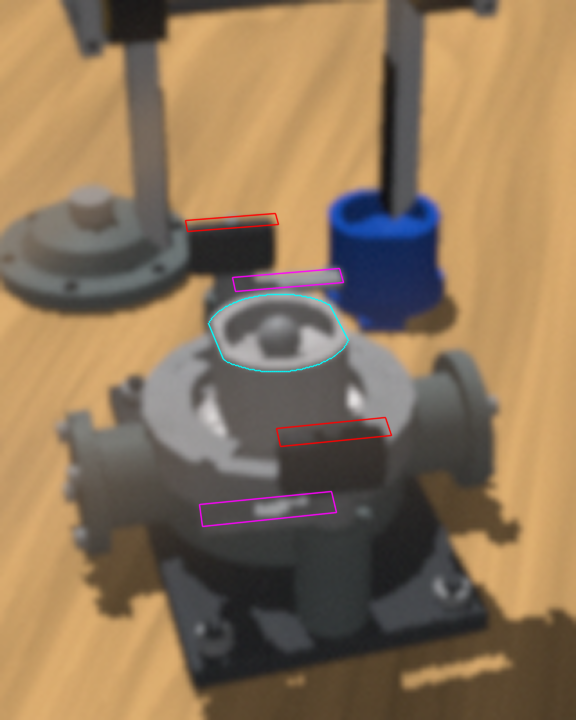

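View pics/t5.png

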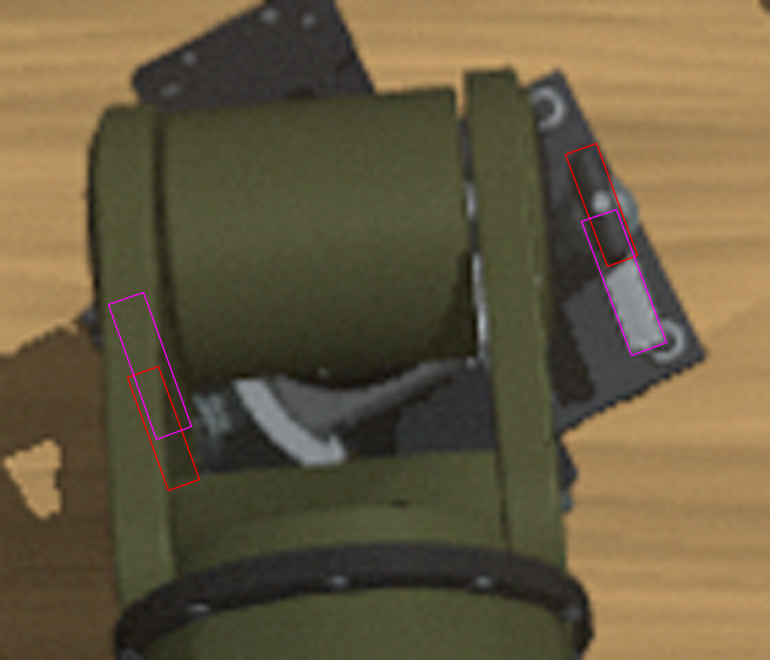

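Both bolts sit on the 83° overlays (right tongue at (635,305) in the top crop) and the hub matches its outline. Levelling the tool and descending onto the seat.

```bash
python3 -m jog '1 -2 0 0.2 0.7 0 0; 1 -2 -15 0.2 0.7 0 0; 1 -2 -30 0.2 0.7 0 0; 1 -2 -45 0.2 0.7 0 0; 1 -2 -55 0.2 0.7 0 0; 1 -2 -65 0.2 0.7 0 0; 1 -2 -74 0.2 0.7 0 0; 1 -2 -80 0.2 0.7 0 0;1 -2 -80 0.2 0.7 0 0;1 -2 -80 0.2 0.7 0 0' 8
python3 - <<'E'
from ov import *
o=get_obs();print(o["ee_pos"],o["eef_rot"],o["moment"])
d=camera("side");crop(d,230,150,390,350,3.6,"pics/s6.png")
E
```

```text
time_s: 11.73
ee_pos: [0.578, 0.0904, 0.0732]
eef_rot: [-1.571, 0.001, -1.086]
force: [0.2, -0.7, 0.3]
grip_width: 0.0942
[0.57795972 0.09037311 0.0731593 ] [-1.57094425e+00  6.22550094e-04 -1.08640285e+00] [-0.08523265 -0.02866705 -0.032606  ]
```

View pics/s6.png

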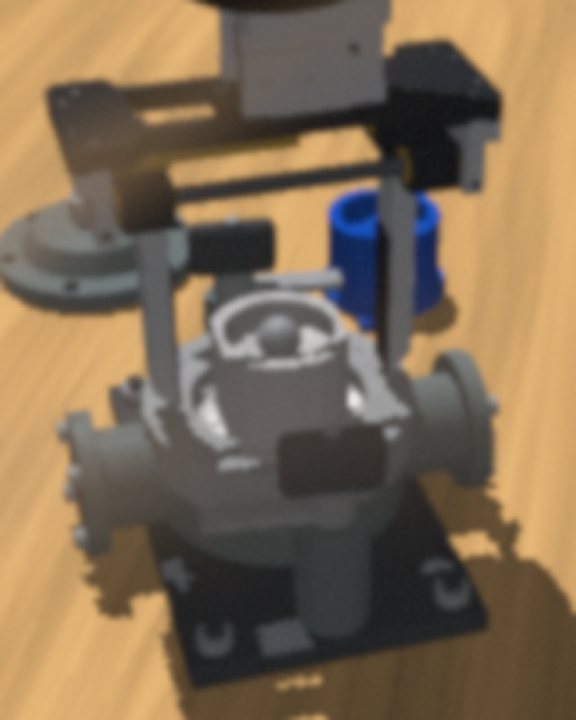

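The fingers stand symmetrically at (165,405) and (395,360) around the hub, with the ball mid-dish at (278,335). Closing slowly.

```bash
python3 -m jog '0 0 0 0 0 0 0.1; 0 0 0 0 0 0 0.2; 0 0 0 0 0 0 0.27; 0 0 0 0 0 0 0.33; 0 0 0 0 0 0 0.36; 0 0 0 0 0 0 0.39; 0 0 0 0 0 0 0.42; 0 0 0 0 0 0 0.45; 0 0 0 0 0 0 0.5; 0 0 0 0 0 0 0.6' 8
python3 -m jog '0 0 0 0 0 0 1; 0 0 0 0 0 0 1;0 0 0 0 0 0 1;0 0 0 0 0 0 1' 30
python3 - <<'E'
from ov import *
o=get_obs();print(o["ee_pos"],o["eef_rot"],o["moment"])
d=camera("side");crop(d,230,150,390,350,3.6,"pics/s7.png")
E
```

```text
time_s: 12.62
ee_pos: [0.5781, 0.0904, 0.0736]
eef_rot: [-1.57, 0.0, -1.086]
force: [-0.7, -0.8, 0.2]
grip_width: 0.0565
time_s: 12.95
ee_pos: [0.5781, 0.0904, 0.0736]
eef_rot: [-1.57, 0.0, -1.086]
force: [-1.0, 0.5, 0.5]
grip_width: 0.0558
[0.5781247  0.09042271 0.07358152] [-1.57035670e+00  3.64886811e-04 -1.08642038e+00] [-0.08996792  0.14166255  0.02650375]
```

View pics/s7.png

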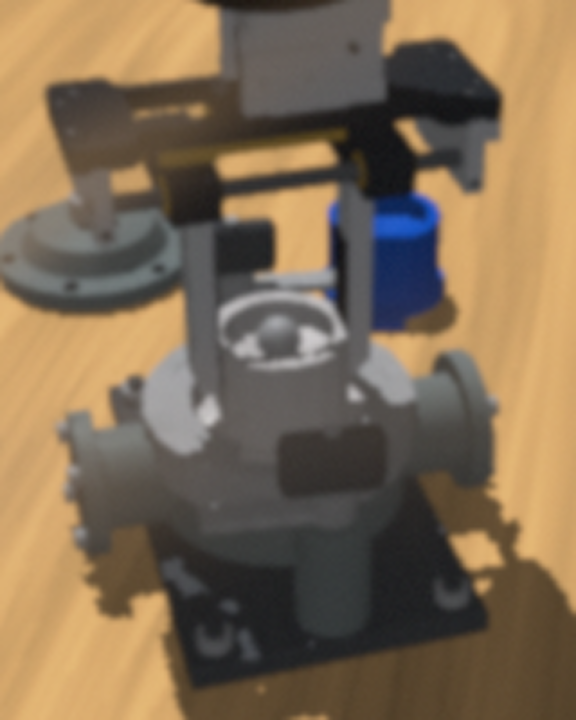

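Gripped at 55.8 mm on the flats, with the ball centred. Turning clockwise, a quarter turn.

```bash
python3 -m jog '0 0 0 0 0 -1 1; 0 0 0 0 0 -3 1; 0 0 0 0 0 -6 1; 0 0 0 0 0 -9 1; 0 0 0 0 0 -12 1; 0 0 0 0 0 -15 1; 0 0 0 0 0 -18 1; 0 0 0 0 0 -21 1; 0 0 0 0 0 -23 1; 0 0 0 0 0 -24 1'; python3 -c "
from station import *
o=get_obs();print(o['moment'],o['eef_rot'])"
```

```text
time_s: 13.83
ee_pos: [0.5782, 0.0902, 0.0736]
eef_rot: [-1.57, 0.0, -1.508]
force: [-0.1, -1.8, 0.8]
grip_width: 0.0558
[-0.30818798  0.03583988  0.11848279] [-1.57018938e+00  4.82982792e-05 -1.50791241e+00]
```

```bash
python3 -m jog '0 0 0 0 0 -2 1; 0 0 0 0 0 -5 1; 0 0 0 0 0 -9 1; 0 0 0 0 0 -13 1; 0 0 0 0 0 -17 1; 0 0 0 0 0 -21 1; 0 0 0 0 0 -25 1; 0 0 0 0 0 -29 1; 0 0 0 0 0 -32 1; 0 0 0 0 0 -33 1'
python3 -m jog '0 0 0 0 0 -2 1; 0 0 0 0 0 -5 1; 0 0 0 0 0 -9 1; 0 0 0 0 0 -13 1; 0 0 0 0 0 -17 1; 0 0 0 0 0 -21 1; 0 0 0 0 0 -25 1; 0 0 0 0 0 -29 1; 0 0 0 0 0 -32 1; 0 0 0 0 0 -33 1'
python3 - <<'E'
from ov import *
o=get_obs();print(o["ee_pos"],o["eef_rot"],o["moment"],o["force"])
d=camera("side");crop(d,230,150,390,350,3.6,"pics/s8.png")
E
```

```text
time_s: 14.67
ee_pos: [0.5782, 0.0903, 0.0736]
eef_rot: [-1.57, 0.0, -2.087]
force: [0.4, 0.1, 0.6]
grip_width: 0.056
time_s: 15.5
ee_pos: [0.5782, 0.0904, 0.0736]
eef_rot: [-1.57, 0.0, -2.664]
force: [-0.9, 0.7, 0.4]
grip_width: 0.0555
[0.57821058 0.09035409 0.07359239] [-1.57039026e+00  2.51329443e-04 -2.66429957e+00] [0.03330802 0.12155995 0.05415446] [-0.8599776   0.67421766  0.4451606 ]
```

View pics/s8.png

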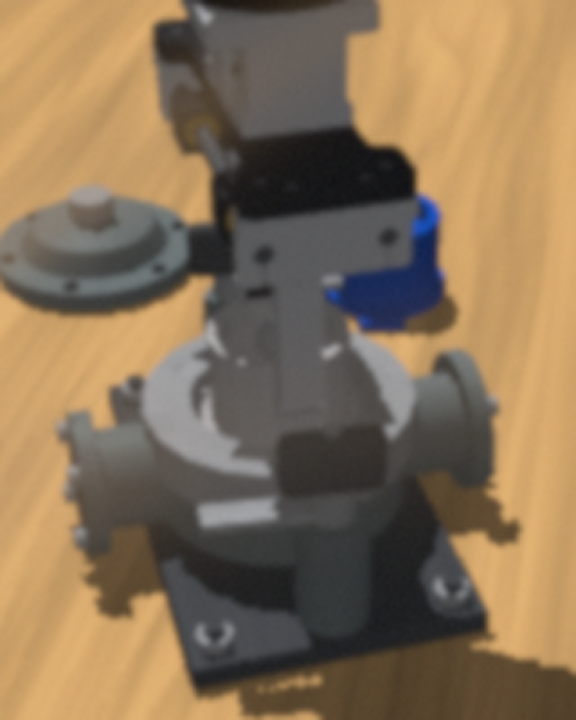

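The turn is exact (jaw at -62.65°, along the valve's y axis) and the grip width is unchanged. Lifting gently at first, watching the force.

```bash
python3 -m jog '0 0 0.5 0 0 0 1; 0 0 1.5 0 0 0 1; 0 0 3 0 0 0 1; 0 0 5 0 0 0 1; 0 0 7 0 0 0 1; 0 0 9 0 0 0 1; 0 0 11 0 0 0 1; 0 0 12 0 0 0 1; 0 0 12 0 0 0 1'
python3 - <<'E'
from ov import *
o=get_obs();print(o["ee_pos"],o["eef_rot"],o["moment"],o["force"])
d=camera("side");crop(d,230,150,390,350,3.6,"pics/s9.png")
E
```

```text
time_s: 16.3
ee_pos: [0.5783, 0.0903, 0.0859]
eef_rot: [-1.57, 0.001, -2.663]
force: [-0.2, -0.3, -3.8]
grip_width: 0.0559
[0.57830457 0.09034866 0.08590651] [-1.57024909e+00  6.27978858e-04 -2.66349135e+00] [-0.09138729  0.17318554 -0.00409518] [-0.24777179 -0.30587795 -3.80936627]
```

View pics/s9.png

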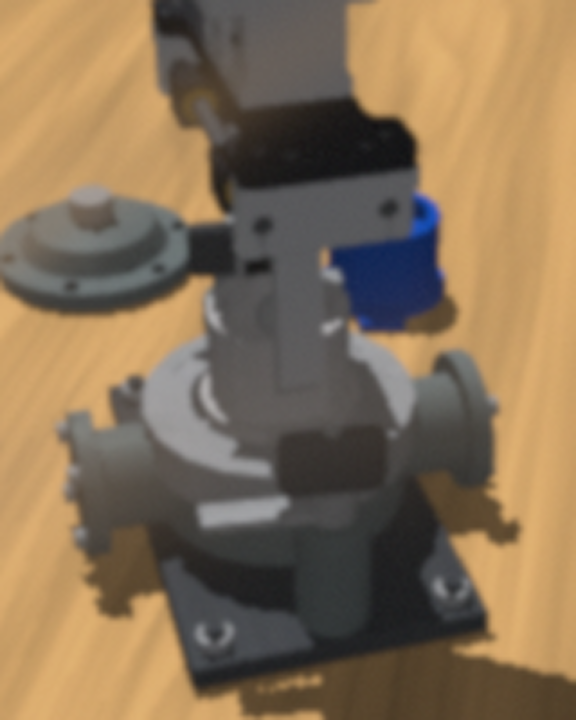

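The seat is coming up with only its own weight on the wrist (about 4 N), level and free. Continuing the lift.

```bash
python3 -m jog '0 0 1 0 0 0 1; 0 0 3 0 0 0 1; 0 0 7 0 0 0 1; 0 0 12 0 0 0 1; 0 0 17 0 0 0 1; 0 0 22 0 0 0 1; 0 0 27 0 0 0 1; 0 0 31 0 0 0 1; 0 0 34 0 0 0 1; 0 0 35 0 0 0 1'
python3 -m jog '0 0 1 0 0 0 1; 0 0 3 0 0 0 1; 0 0 7 0 0 0 1; 0 0 12 0 0 0 1; 0 0 17 0 0 0 1; 0 0 22 0 0 0 1; 0 0 27 0 0 0 1; 0 0 31 0 0 0 1; 0 0 34 0 0 0 1; 0 0 35 0 0 0 1'
python3 -m jog '0 0 0 0 0 0 1;0 0 0 0 0 0 1;0 0 0 0 0 0 1;0 0 0 0 0 0 1;0 0 0 0 0 0 1;0 0 0 0 0 0 1'
python3 - <<'E'
from ov import *
o=get_obs();print(o["ee_pos"],o["eef_rot"],o["moment"],o["force"],np.abs(o["joint_vel"]).max())
d=camera("side");c=camera("top")
z=.05+o["ee_pos"][2]-.0736; print("underside",z)
m=model(.578,.0902,27.35,83,83,27.35-90,o["ee_pos"][:2],z)
crop(d,230,130,390,350,3.5,"/tmp/a.png");crop(d,230,130,340,310,3.3,"/tmp/a.png");crop(d,230,130,390,310,3.3,"/tmp/b.png",m)
crop(d,260,130,370,280,3.6,"/tmp/a.png");crop(d,260,130,370,280,3.6,"/tmp/b.png",m);cv2.imwrite("pics/s10.png",np.hstack([cv2.imread("/tmp/a.png"),cv2.imread("/tmp/b.png")]))
cv2.imwrite("pics/t10.png",c["img"][:,:,::-1]);cv2.imwrite("pics/sf10.png",d["img"][:,:,::-1])
E
```

```text
time_s: 17.18
ee_pos: [0.5784, 0.0904, 0.1214]
eef_rot: [-1.57, 0.001, -2.663]
force: [0.7, -1.0, -4.0]
grip_width: 0.0558
time_s: 18.02
ee_pos: [0.5786, 0.0904, 0.157]
eef_rot: [-1.57, 0.002, -2.664]
force: [0.2, 0.7, -3.7]
grip_width: 0.0558
time_s: 18.52
ee_pos: [0.5786, 0.0904, 0.1569]
eef_rot: [-1.57, 0.002, -2.663]
force: [0.1, -0.1, -4.1]
grip_width: 0.0559
[0.57855681 0.090388   0.1568881 ] [-1.56984582e+00  1.57683412e-03 -2.66348364e+00] [-0.04877253  0.09869615  0.05326438] [ 0.09326709 -0.08255804 -4.09922454] 0.001207500936586362
underside 0.13328810199051072
```

View pics/s10.png

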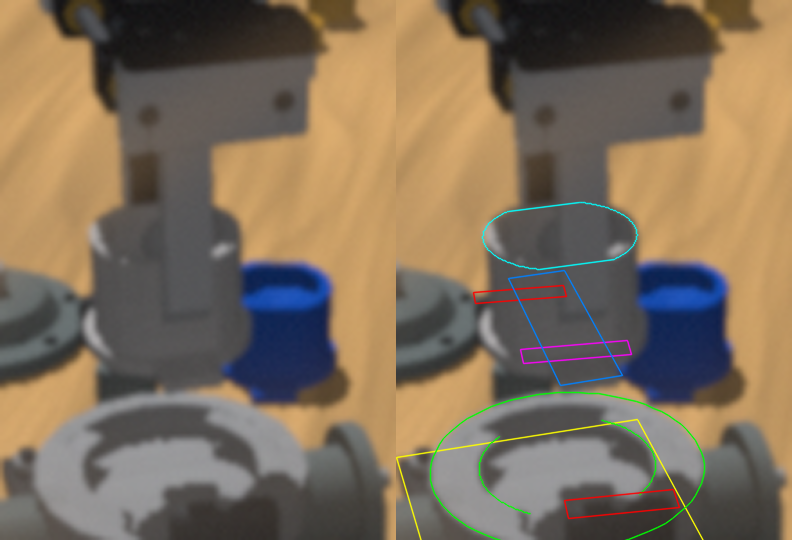

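View pics/sf10.png

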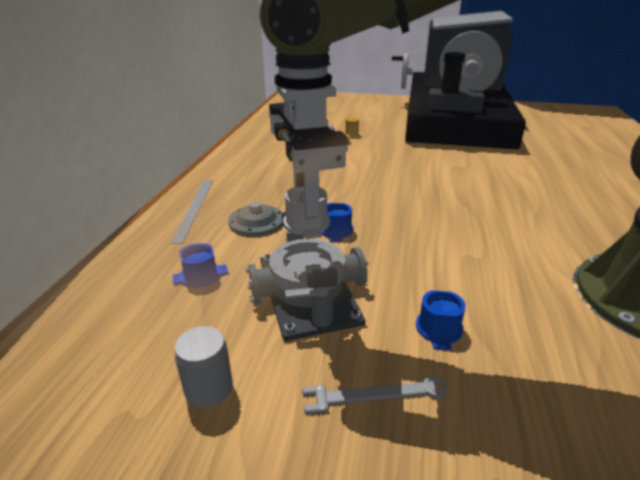

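View pics/t10.png

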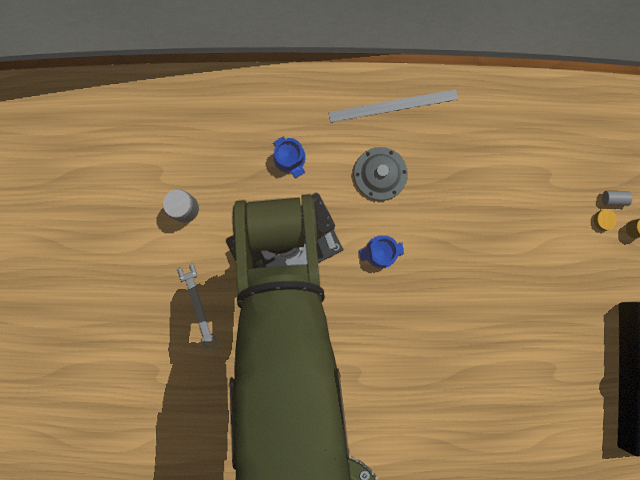

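```bash
python3 -c "
from station import *
print(hand_in())
o=get_obs();print(o['time_s'],o['ee_pos'],o['grip_width'])"
```

```text
the job is handed in; nothing more can be done
None
the job is handed in; nothing more can be done
```

The job is handed in, with the ball seat held up in the gripper, level and steady. No verdict was reported.

**What I did:** I turned both locking bolts anticlockwise to their stops. I then gripped the seat on its flats, turned it clockwise until its lugs lined up with the openings, and lifted it straight up 83 mm. This took about 18.6 s of the 67 s allowed.

**Last checks:**

| Check | Result |
|---|---|
| Bolts | Moment rose to about 0.55–0.6 N m at both stops; both tongues matched the 83° overlay. |
| Seat height | Underside about 133 mm above the bench, about 67 mm clear of the ring. |
| Tool angle | Tilt under 0.15°; jaws within 0.1° of the valve's y axis. |
| Grip | Holding at 55.9 mm on the 56 mm flats, carrying only the seat's weight (about 4 N). |
| Ball | In the dish, in the middle as far as it shows; a finger hides part of it. |
| Bystanders | Cover, wrench, can and blue look-alikes showed no visible movement. |

No check failed or disagreed. In the last pictures the left bolt was in shadow, so its position rests on the views taken during the turn and the first part of the lift.

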